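# Sweep the sawn offcuts into the scrap drawer

## Task

Clear the sawing top of the jeweller's work box: pull its scrap drawer wide open, push the blue, green and wooden offcuts over the front edge so that they fall into the drawer, then slide the drawer fully shut on them. Sweep the offcuts along the top rather than picking them up, and leave the steel block, the pliers and the jar where they are.

Things in the scene. Friction and masses are not known exactly. Their poses are not given: they have to be found in the camera images.
- workbox: Low wooden work box standing fixed on the bench, 260 mm deep (its x), 300 mm wide (its y), 110 mm tall. Origin: centre of its underside. Its flat dark top, the sawing top, lies at z = 110 mm (14 mm thick); its front is the -x side (front edge of the top at x = -130 mm), where the scrap drawer slides out towards -x. The box can stand turned, its front mostly to the robot's right (-y of the robot)
- drawer (a joint): Travel of the scrap drawer in m: 0 fully shut, 0.15 fully open; it slides with light friction (about 2 N) and stays where it is left. It can start slightly ajar
- drawer_in (a point): Centre of the drawer's inner floor, 16 mm above the bench; moves with the drawer, axes as the work box. Inside, the drawer measures 220 mm in x (110 mm either side of this point) by 272 mm in y, with walls 76 mm high above the floor. Its front panel is 12 mm thick, 300 mm wide and its top edge is 94 mm above the bench; shut, the panel lies against the box's front edge
- drawer_handle (a point): Middle of the drawer's steel bar handle, 88 mm above the bench: a round bar of 10 mm diameter, 110 mm long along the box's y, its axis 50 mm in front of the drawer's front panel, held at both ends; a finger can go down between bar and panel
- blue_offcut: Blue carving-wax offcut, 66 x 32 x 24 mm (x, y, z), with a saw notch 14 mm wide and 10 mm deep across the middle of its upper side, about 70 g. Origin: centre of its underside. Starts flat on the sawing top
- green_offcut: Green carving-wax offcut, L-shaped, 22 mm thick, within 56 x 50 mm: one arm covers x -28 to 28 mm and y -25 to 0 mm, the other x -28 to 0 mm and y 0 to 25 mm, about 60 g. Origin: on its underside at the middle of that rectangle. Starts flat on the sawing top
- wood_offcut: Pale plywood offcut, 64 x 34 x 20 mm (x, y, z), about 50 g. Origin: centre of its underside. Starts flat on the sawing top
- steel_block: Square steel bench block, 50 x 50 x 26 mm, 0.5 kg, on the sawing top near its rear edge. Origin: centre of its underside. Leave it there
- pliers: Pliers with red handles lying on the bench, 165 mm long (along x), 15 mm high. Origin: middle of the underside. Leave them there
- jar: Amber glass jar with a white cap, 66 mm diameter, 85 mm tall, standing on the bench. Origin: centre of its underside. Leave it there

How it is judged (in metres and radians):
On the way, in this order (a step that is already met when the one before it is completed fails the run):
1. the drawer is pulled wide open (by 100 mm or more) (value of joint drawer above 0.1 m), for 0.2 s.
2. all three offcuts lie in the drawer (x of blue_offcut in the frame of drawer_in between -0.112 and 0.112 m and y of blue_offcut in the frame of drawer_in between -0.138 and 0.138 m and z of blue_offcut in the frame of drawer_in between -0.006 and 0.075 m and linear speed of each of blue_offcut, green_offcut, wood_offcut below 0.04 m/s and x of green_offcut in the frame of drawer_in between -0.112 and 0.112 m and y of green_offcut in the frame of drawer_in between -0.138 and 0.138 m and z of green_offcut in the frame of drawer_in between -0.006 and 0.075 m and x of wood_offcut in the frame of drawer_in between -0.112 and 0.112 m and y of wood_offcut in the frame of drawer_in between -0.138 and 0.138 m and z of wood_offcut in the frame of drawer_in between -0.006 and 0.075 m), for 0.2 s.
3. the drawer is fully shut (value of joint drawer below 0.008 m), for 0.2 s.
At the end, for the whole second after the job is handed in: The blue, green and wooden offcuts lie at rest inside the drawer (below the rim of its walls), the drawer is shut to within 8 mm, and the steel block, pliers and jar are within 30 mm of where they started (all of step 2 and value of joint drawer below 0.008 m and distance of each of steel_block, pliers, jar from where it was at the start of the episode below 0.03 m); the robot touches nothing.
It fails at once if an offcut is picked up (its origin more than 50 mm above the sawing top) (height (world z) of any of blue_offcut, green_offcut, wood_offcut above 0.16 m).
It fails at once if the steel block, the pliers or the jar is moved by more than 30 mm (distance of any of steel_block, pliers, jar from where it was at the start of the episode above 0.03 m).
It also fails if it takes over 61 s, if anything falls off the work surface, if the arm or the gripper's body presses on something with over 40 N, if the wrist force passes 120 N, or if a joint passes its speed limit or range.

## Robot

A 7-joint arm with a two-finger parallel gripper is mounted at the origin on the work surface. World frame = base frame: x ahead of the robot, y to its left, z up, the work surface at z = 0. Lengths are in m, angles in degrees, forces in N, time in s.
With the tool pointing down it reaches from about 0.4 to 0.85 m from the base axis. Payload 10.4 kg.
Tool frame: the origin (TCP) lies at the very end of the fingers, on their centre line; the grasp point (between the pads) lies r.grip_depth behind it (r.grip_depth is the distance from the TCP to the grasp point, in m); z points along the fingers, y is the line along which they close (so a half turn about z gives the same grasp; the last joint's range is limited). The gripper opens to 87 mm and grips with 3 to 60 N. Pads are 19 mm wide; open, the fingers measure 117 mm over their backs; the gripper's body (75 mm by 190 mm) begins 51 mm behind the grasp point.
Start: joints at [-64.32, 19.034, -3.707, 83.658, 1.238, 77.344, -5.071], TCP at [0.283, 0.557, 0.223] pointing down, gripper open.
Joint ranges: [-148.97, 148.97], [-28.65, 121.19], [-84.17, 76.75], [9.2, 138.47], [-72.65, 252.65], [3.7, 117.97], [-149.18, 149.18]. Speed limits (degrees/s): [127.2, 127.2, 159.86, 159.86, 180, 180, 180].

## Interface

Orientations are given as a 3x3 rotation matrix whose columns are the frame's x, y, z axes.
In Python, from bench import r gives the robot as it stands.
- The arm moves only by the tool apply_moves, never from a script. Its argument "rows" is one flat list of numbers, 6 for each row, row after row: the shift along the tool's x, y, z scaled (see below), then the turn, a rotation vector about the tool's x, y, z scaled (see below). In form: [x, y, z, rx, ry, rz, x, y, z, rx, ry, rz, ...]. A call has 1 to 12 rows; each row is the pose to reach, as a shift and turn from the pose commanded when the call began, along the tool's axes at that moment; what a row does not reach only later rows make up. The controller multiplies each number of a shift by 0.2 m and each number of a turn by pi/2 rad. A row lasts 1/8 s, in which the tool goes at most 62.5 mm and 10.7 degrees, less where a joint would pass 70% of its speed; a pose out of reach is approached as far as the arm can. A call with a number of a shift or a turn outside -1 to 1 is refused whole. A call with a gripper value outside its range is refused whole. "gripper" is the closure, from -1 (fully open) to 1 (shut), set as the call begins (left out, the last holds). The fingers move at their own pace and stop on an object; "newtons" is the grip in N (left out, the last holds). Time passes only in rows, so rows that repeat a pose let the fingers close. It gives the time, the measured TCP pose, the force, the opening and the grip force at its end, in the units of the state.
- r.observe(): the state, without advancing time (a new reading comes with each control period).
- r.get_image(name): name is "side" or "top" or "wrist"; returns a dict with "img" (400x640x3 uint8, blue, green, red), "K" (3x3 intrinsics, pixels), "view" (4x4, takes a point from world to camera coordinates). Camera axes: x right, y up, looking along -z (the intrinsics and any distortion apply to the point x, -y, -z); pixel columns grow to the right and rows downward; lengths in m; the calibration is good to about 2 mm. A picture is of the moment at which its call begins. There is no depth.
- r.finish_job(): hands the job in; it is judged then, once.
Trained networks look in the newest picture that a camera, given by its name, has taken for a name from the list of things; names that differ only in an ending like _2 or _b are one class to them, and where a whole thing is asked for, a point or a joint stands for the part that bears it (a point fixed in the world has none). Each returns a list of dicts, best first, with "confidence" (0 to 1); they miss things now and then, are a little off and sometimes report something else, mostly with a low value. They report only what shows in the picture. A call takes as long as a camera call.
- r.regions_of(camera, query): "region" (400x640 bool, what is visible of it) and "extent" ([left, top, right, bottom] in pixels, round what is visible of it).
- r.spot_point(camera, query): "location" ([column, row] in pixels: a listed point, or the origin of a listed thing).
The state is a dict: "time": time; "joints": joint angles; "qd": joint speeds; "joint_torque": joint torques, N m; "tool_pos": TCP position; "orientation": TCP orientation; "wrist_force": force on the tool from outside, world axes, zero at the start; "torque": the same for the moment, N m; "grip_width": finger opening in m; "finger_force": force on a finger pad.
Only numpy, scipy, OpenCV 4.12 (cv2) and the standard library are available. Lean on these libraries where they do the work, as an engineer would, in place of code of your own. Each camera call takes 0.05 s, during which the arm holds its last target. There are 200 camera calls.

## Working session

There is one attempt and no reset: what is moved stays moved. The work goes in short steps, Python scripts to look and compute and a tool call to move; the robot and the scene stay as the last step left them, time stands still between calls to the robot, and variables do not carry over. Pictures are saved under pics/ and viewed, at most 10 in all, crops included, and the job is handed in when it is done.

Besides the shell and the picture viewer there is one more tool, called after "Request:" in YAML: its name, and indented under it one key for each argument. apply_moves: Moves the arm, as the interface text tells. Shifts and turns lie within -1 to 1; 1 stands for 0.2 m of shift or pi/2 rad of turn. Its arguments: {"type":"object","properties":{"rows":{"type":"array"},"gripper":{"type":"number"},"newtons":{"type":"number"}},"required":["rows"]}

```bash
mkdir -p pics; cat > h.py <<'E'
import numpy as np, cv2
from bench import r
def cam(n):
    d=r.get_image(n); return d
def ray(d,uv):
    K=np.array(d["K"]);V=np.array(d["view"]);R=V[:3,:3];t=V[:3,3]
    p=np.linalg.inv(K)@np.array([uv[0],uv[1],1.]); p=np.array([p[0],-p[1],-p[2]])
    return -R.T@t, R.T@p
def atz(d,uv,z):
    c,v=ray(d,uv); return c+v*(z-c[2])/v[2]
def proj(d,P):
    K=np.array(d["K"]);V=np.array(d["view"]);p=V[:3,:3]@np.array(P)+V[:3,3]
    q=K@np.array([p[0],-p[1],-p[2]]); return q[:2]/q[2]
def tri(d1,u1,d2,u2):
    c1,v1=ray(d1,u1);c2,v2=ray(d2,u2);v1=v1/np.linalg.norm(v1);v2=v2/np.linalg.norm(v2)
    s=np.linalg.lstsq(np.c_[v1,-v2],c2-c1,rcond=None)[0]
    a=c1+v1*s[0];b=c2+v2*s[1];return (a+b)/2,np.linalg.norm(a-b)
E
python3 - <<'E'
from h import *
np.set_printoptions(precision=3,suppress=True)
D={}
o=r.observe();print(o["time"],o["tool_pos"],o["orientation"],o["wrist_force"],r.grip_depth)
for n in("top","side"):
    D[n]=cam(n);cv2.imwrite(f"pics/{n}0.png",D[n]["img"])
names="workbox drawer drawer_in drawer_handle blue_offcut green_offcut wood_offcut steel_block pliers jar".split()
for q in names:
    L={}
    for n in D:
        s=r.spot_point(n,q)[:1]
        g=r.regions_of(n,q)[:1]
        if s: L[n]=s[0]["location"]
        print(q,n,[(x["location"],round(x["confidence"],2)) for x in s],[(x["extent"],round(x["confidence"],2)) for x in g])
    if len(L)==2: print("   ",*tri(D["top"],L["top"],D["side"],L["side"]))
E
```

```text
0.0 [0.283 0.557 0.222] [[-0.891  0.454 -0.001]
 [ 0.454  0.891 -0.001]
 [-0.    -0.001 -1.   ]] [ 0.242  0.316 -0.839] 0.0187
workbox top [([287.5, 205.7], 0.78)] [([231.3, 142.1, 364.0, 266.3], 0.63)]
workbox side [([305.7, 216.7], 0.63)] [([255.7, 165.8, 369.6, 247.8], 0.85)]
    [0.542 0.099 0.001] 0.010610371457991326Traceback (most recent call last):
  File "<stdin>", line 11, in <module>
ValueError: it knows: blue_offcut, drawer_handle, drawer_in, green_offcut, jar, pliers, steel_block, wood_offcut, workbox
```

```bash
python3 - <<'E'
from h import *
np.set_printoptions(precision=3,suppress=True)
D={}
for n in("top","side"):
    D[n]=cam(n)
names="workbox drawer_in drawer_handle blue_offcut green_offcut wood_offcut steel_block pliers jar".split()
for q in names:
    L={}
    for n in D:
        s=r.spot_point(n,q)[:1]
        g=r.regions_of(n,q)[:1]
        if s: L[n]=s[0]["location"]
        print(q,n,[(x["location"],round(x["confidence"],2)) for x in s],[(x["extent"],round(x["confidence"],2)) for x in g])
    if len(L)==2: print("   ",*tri(D["top"],L["top"],D["side"],L["side"]))
a=D["top"]["img"][120:320,190:450];b=D["side"]["img"][130:290,220:420]
cv2.imwrite("pics/c0.png",np.vstack([cv2.resize(a,(416,320),interpolation=2),cv2.resize(b,(416,280))]) if 0 else np.hstack([cv2.resize(a,(400,308)),cv2.resize(b,(385,308))]))
E
```

```text
workbox top [([286.7, 207.4], 0.82)] [([230.2, 140.6, 362.1, 266.5], 0.6)]
workbox side [([308.3, 215.9], 0.62)] [([254.2, 163.5, 368.9, 251.2], 0.67)]
    [0.544 0.101 0.001] 0.00339628388845031
drawer_in top [] [([328.5, 139.1, 364.7, 250.2], 0.92)]
drawer_in side [([311.7, 219.4], 0.96)] []
drawer_handle top [([361.6, 192.7], 0.66)] [([139.2, 193.5, 172.0, 219.3], 0.62)]
drawer_handle side [([329.9, 229.0], 0.85)] [([270.7, 207.1, 368.0, 247.1], 0.56)]
    [ 0.582 -0.108  0.09 ] 0.012060633456215915
blue_offcut top [([298.6, 168.6], 0.56)] [([290.5, 156.5, 306.2, 185.0], 0.65)]
blue_offcut side [([334.6, 190.7], 0.56)] [([325.8, 181.8, 347.7, 194.9], 0.77)]
    [0.631 0.064 0.113] 0.005085079385140396
green_offcut top [([303.6, 231.2], 0.63)] [([295.0, 224.1, 317.6, 243.9], 0.75)]
green_offcut side [([313.8, 193.6], 0.72)] [([272.7, 186.7, 294.9, 200.9], 0.68)]
    [0.513 0.042 0.118] 0.09485554019477122
wood_offcut top [([294.7, 200.3], 0.91)] [([283.2, 188.7, 309.1, 208.9], 0.57)]
wood_offcut side [([310.9, 193.4], 0.71)] [([303.0, 182.7, 319.7, 198.4], 0.79)]
    [0.551 0.072 0.104] 0.005574579473413765
steel_block top [([247.0, 175.4], 0.82)] [([235.0, 166.9, 253.2, 186.2], 0.66)]
steel_block side [([322.8, 170.2], 0.66)] [([312.1, 159.7, 332.3, 176.3], 0.65)]
    [0.61  0.201 0.117] 0.0015875170988837925
pliers top [([492.1, 212.4], 0.8)] [([480.5, 188.7, 503.7, 247.6], 0.67)]
pliers side [([332.2, 372.7], 0.67)] [([289.6, 355.4, 371.7, 385.6], 0.59)]
    [ 0.54  -0.496 -0.005] 0.0074177538032128695
jar top [] [([137.6, 195.7, 173.5, 222.8], 0.67)]
jar side [([290.7, 169.5], 0.92)] [([287.7, 145.3, 300.6, 167.6], 0.82)]
```

View pics/top0.png

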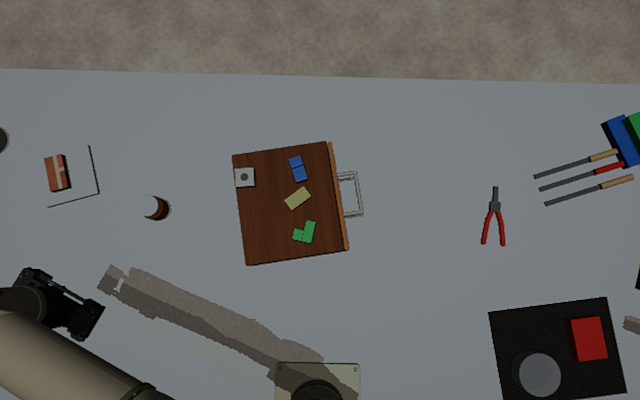

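View pics/side0.png

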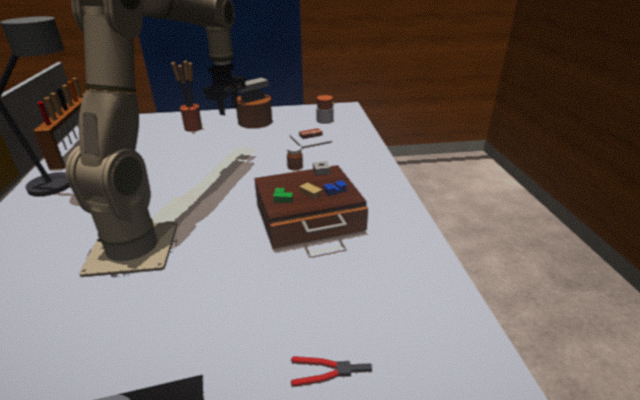

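The top view shows the box with its front to the right (orange panel strip from about (330,142) to (348,249)) and the handle bar at about (357,193). The blue, wood and green offcuts sit at (298,169), (297,198) and (304,232), the steel block at (244,177). The side view agrees. I'll measure these more exactly next.

```bash
python3 - <<'E'
from h import *
np.set_printoptions(precision=3,suppress=True)
d=cam("top");im=d["img"]
cv2.imwrite("pics/z.png",cv2.resize(im[130:280,220:380],(640,600),interpolation=cv2.INTER_CUBIC))
print("cam",ray(d,(320,200))[0])
C=[(233,154),(327,141),(348,250),(246,265)]
for c in C: print(c,atz(d,c,.11))
for u in [(357,193),(355,172),(361,215)]: print("handle",atz(d,u,.088))
hsv=cv2.cvtColor(im,cv2.COLOR_BGR2HSV)
for q,zt in(("blue_offcut",.134),("green_offcut",.132),("wood_offcut",.13),("steel_block",.136)):
    g=r.regions_of("top",q)[0]["region"].astype(np.uint8)
    c=max(cv2.findContours(g,0,1)[0],key=cv2.contourArea)
    P=np.array([atz(d,p[0],zt-.004)[:2] for p in c],np.float32)*1000
    print(q,cv2.minAreaRect(P))
E
```

```text
cam [ 0.37  -0.005  1.306]
(233, 154) [0.67  0.243 0.11 ]
(327, 141) [ 0.713 -0.01   0.11 ]
(348, 250) [ 0.42  -0.073  0.11 ]
(246, 265) [0.374 0.192 0.11 ]
handle [ 0.576 -0.096  0.088]
handle [ 0.634 -0.089  0.088]
handle [ 0.516 -0.107  0.088]
blue_offcut ((627.8934326171875, 63.275238037109375), (67.52287292480469, 30.066097259521484), 20.04681968688965)
green_offcut ((466.2228088378906, 44.26563262939453), (54.87788391113281, 57.4824104309082), 80.19780731201172)
wood_offcut ((551.1941528320312, 63.04928207397461), (36.089881896972656, 64.193603515625), 40.57805252075195)
steel_block ((599.396728515625, 202.92691040039062), (56.36381530761719, 52.713050842285156), 2.752011299133301)
```

View pics/z.png

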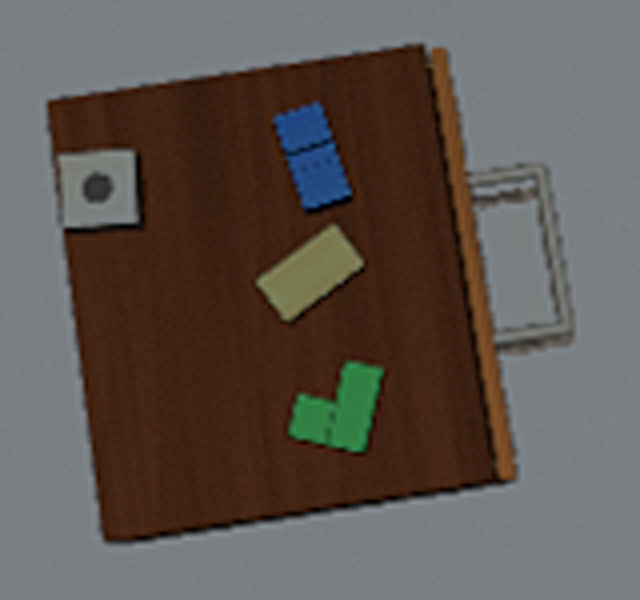

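Zoomed view: the corners of the top are at zoom pixels (48,101), (424,46), (496,483) and (107,542). The handle bar runs from (545,168) to (570,338), and the drawer is slightly ajar. The steel block, at (98,188), is at the rear and away from the offcuts.

```bash
cat >> h.py <<'E'
def fitbox(d,zo):
    W=np.array([atz(d,(220+a/4,130+b/4),.11)[:2] for a,b in zo])
    B=np.array([[.13,.15],[-.13,.15],[-.13,-.15],[.13,-.15]])
    # which y sign: far corner
    out=[]
    for s in(1,-1):
        b=B*[1,s];bc=b-b.mean(0);wc=W-W.mean(0)
        th=np.arctan2((bc[:,0]*wc[:,1]-bc[:,1]*wc[:,0]).sum(),(bc*wc).sum())
        R=np.array([[np.cos(th),-np.sin(th)],[np.sin(th),np.cos(th)]])
        res=wc-bc@R.T
        out.append((np.abs(res).max(),np.degrees(th),W.mean(0),s))
    return min(out,key=lambda o:o[0])
E
python3 - <<'E'
from h import *
np.set_printoptions(precision=4,suppress=True)
d=cam("top")
f=fitbox(d,[(48,101),(424,46),(496,483),(107,542)]);print(f)
th=np.radians(f[1]);R=np.array([[np.cos(th),-np.sin(th)],[np.sin(th),np.cos(th)]])
for z in [(545,168),(570,338)]:
    p=atz(d,(220+z[0]/4,130+z[1]/4),.088)[:2];print("bar",p,R.T@(p-f[2]))
for n,p in dict(blue=(.628,.063),wood=(.551,.063),green=(.466,.044),steel=(.599,.203)).items(): print(n,R.T@(np.array(p)-f[2]))
o=r.observe();print(o["time"],np.degrees(th))
E
```

```text
(np.float64(0.0020545627714326775), np.float64(100.32513730499825), array([0.5421, 0.0914]), -1)
bar [ 0.6337 -0.0928] [-0.1976 -0.0571]
bar [ 0.5171 -0.1113] [-0.1949  0.061 ]
blue [-0.0433 -0.0794]
wood [-0.0295 -0.0037]
green [-0.033   0.0834]
steel [ 0.0996 -0.076 ]
2.5 100.32513730499825
```

Request:
apply_moves:
  rows: [-0.25, -0.2, 0, 0, 0, 0, -0.5, -0.4, 0, 0, 0, 0, -0.75, -0.6, 0, 0, 0, 0, -0.907, -0.718, 0, 0, 0, 0, -0.907, -0.718, 0, 0, 0, 0]
  gripper: 1

```text
time: 3.12
tool_pos: [0.3822, 0.3435, 0.2231]
orientation: [[-0.888, 0.459, 0.001], [0.459, 0.888, 0.0], [-0.001, 0.001, -1.0]]
wrist_force: [-0.1, 1.3, 0.4]
grip_width: 0.0449
finger_force: 0.0
```

Request:
apply_moves:
  rows: [-0.25, -0.2, 0, 0, 0, 0, -0.5, -0.4, 0, 0, 0, 0, -0.75, -0.6, 0, 0, 0, 0, -0.907, -0.718, 0, 0, 0, 0, -0.907, -0.718, 0, 0, 0, 0]

```text
time: 3.75
tool_pos: [0.4777, 0.134, 0.2227]
orientation: [[-0.889, 0.458, 0.001], [0.458, 0.889, -0.0], [-0.001, -0.0, -1.0]]
wrist_force: [0.7, 0.9, 0.1]
grip_width: 0.0017
finger_force: 0.0
```

Request:
apply_moves:
  rows: [-0.25, -0.2, 0, 0, 0, 0.11, -0.5, -0.4, 0, 0, 0, 0.22, -0.75, -0.6, 0, 0, 0, 0.33, -0.907, -0.718, 0, 0, 0, 0.44, -0.907, -0.718, 0, 0, 0, 0.55, -0.907, -0.718, 0, 0, 0, 0.586, -0.907, -0.718, 0, 0, 0, 0.586]

```text
time: 4.62
tool_pos: [0.5735, -0.0718, 0.2223]
orientation: [[-0.181, 0.983, -0.0], [0.983, 0.181, 0.0], [0.0, -0.0, -1.0]]
wrist_force: [0.3, 0.3, -0.4]
grip_width: 0.0004
finger_force: 0.0
```

Request:
apply_moves:
  rows: [-0.01, 0, 0.2, 0, 0, 0, -0.01, 0, 0.4, 0, 0, 0, -0.01, 0, 0.5, 0, 0, 0, -0.01, 0, 0.6, 0, 0, 0, -0.01, 0, 0.7, 0, 0, 0, -0.01, 0, 0.76, 0, 0, 0, -0.01, 0, 0.76, 0, 0, 0]

```text
time: 5.5
tool_pos: [0.5731, -0.075, 0.0699]
orientation: [[-0.18, 0.984, -0.001], [0.984, 0.18, 0.0], [0.0, -0.001, -1.0]]
wrist_force: [0.2, 0.0, 0.1]
grip_width: 0.0005
finger_force: 0.0
```

```bash
python3 - <<'E'
from h import *
d=cam("side");cv2.imwrite("pics/s1.png",cv2.resize(d["img"][140:270,230:400],(680,520),interpolation=cv2.INTER_CUBIC))
E
```

```text
(no output)
```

View pics/s1.png

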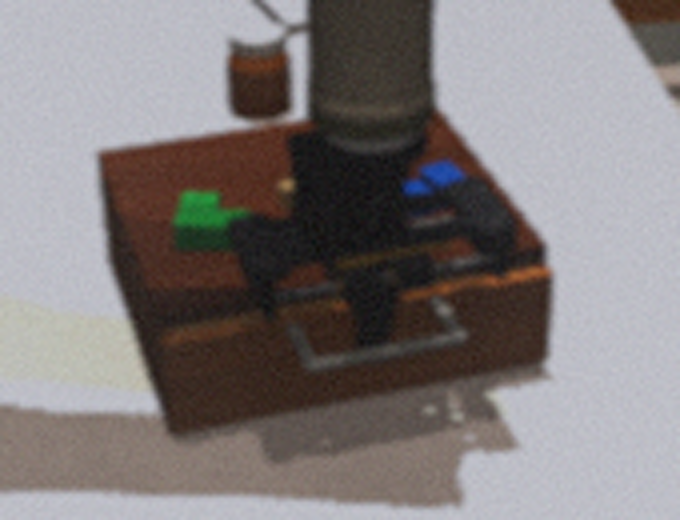

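The finger (at zoom (375,310)) is down inside the handle, behind the bar that runs from (310,362) to (460,335), and nothing is in contact. Now I'll pull.

Request:
apply_moves:
  rows: [-0.06, 0, 0, 0, 0, 0, -0.14, 0, 0, 0, 0, 0, -0.22, 0, 0, 0, 0, 0, -0.3, 0, 0, 0, 0, 0, -0.38, 0, 0, 0, 0, 0, -0.46, 0, 0, 0, 0, 0, -0.54, 0, 0, 0, 0, 0, -0.62, 0, 0, 0, 0, 0, -0.69, 0, 0, 0, 0, 0, -0.74, 0, 0, 0, 0, 0, -0.76, 0, 0, 0, 0, 0, -0.77, 0, 0, 0, 0, 0]

```text
time: 7.05
tool_pos: [0.6006, -0.2273, 0.0703]
orientation: [[-0.179, 0.984, -0.001], [0.984, 0.179, 0.0], [0.0, -0.001, -1.0]]
wrist_force: [-0.7, 1.6, 1.3]
grip_width: 0.0003
finger_force: 0.8
```

Request:
apply_moves:
  rows: [0.03, 0, 0, 0, 0, 0, 0.05, 0, -0.2, 0, 0, 0, 0.05, 0, -0.45, 0, 0, 0, 0.05, 0, -0.6, 0, 0, 0, 0.05, 0, -0.6, 0, 0, 0]

```text
time: 7.68
tool_pos: [0.6004, -0.2174, 0.1933]
orientation: [[-0.179, 0.984, 0.005], [0.984, 0.179, -0.001], [-0.002, 0.004, -1.0]]
wrist_force: [-0.5, -0.3, -0.7]
grip_width: 0.0009
finger_force: 0.0
```

```bash
python3 - <<'E'
from h import *
d=cam("top");cv2.imwrite("pics/t1.png",cv2.resize(d["img"][130:280,220:420],(800,600),interpolation=cv2.INTER_CUBIC))
E
```

```text
(no output)
```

View pics/t1.png

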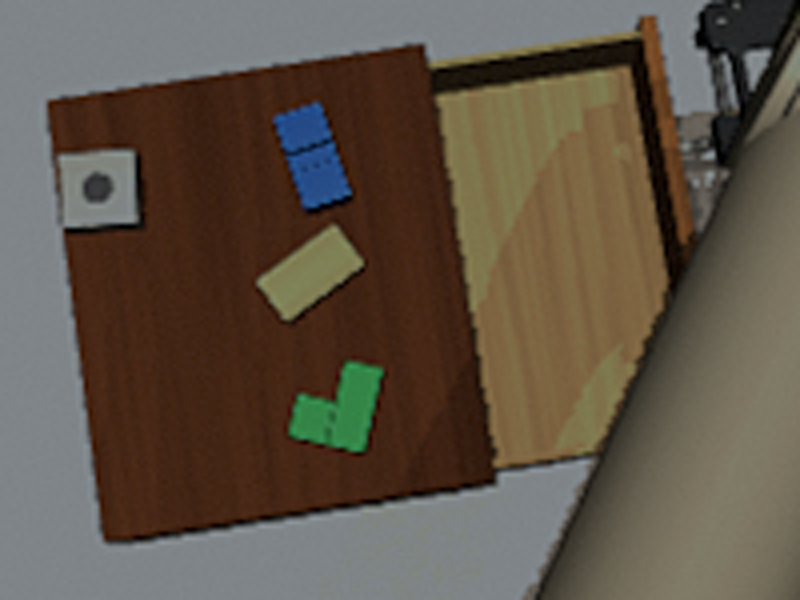

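The drawer is wide open: its floor shows from about x=435 to 690 in the zoom. The offcuts and steel block have not moved. Next I'll sweep the blue offcut.

Request:
apply_moves:
  rows: [0.25, 0.12, 0, 0, 0, 0, 0.5, 0.25, 0, 0, 0, 0, 0.75, 0.36, 0, 0, 0, 0, 0.8, 0.385, 0, 0, 0, 0]
  gripper: 0.54

```text
time: 8.22
tool_pos: [0.6463, -0.0401, 0.1885]
orientation: [[-0.186, 0.983, -0.003], [0.983, 0.186, 0.002], [0.002, -0.002, -1.0]]
wrist_force: [0.6, -0.8, 0.4]
grip_width: 0.0196
finger_force: 0.0
```

Request:
apply_moves:
  rows: [0.25, 0, 0, 0, 0, 0, 0.5, 0, 0, 0, 0, 0, 0.75, 0, 0, 0, 0, 0, 0.8, 0, 0, 0, 0, 0, 0.8, 0, 0.15, 0, 0, 0, 0.8, 0, 0.28, 0, 0, 0, 0.8, 0, 0.36, 0, 0, 0, 0.8, 0, 0.385, 0, 0, 0, 0.8, 0, 0.385, 0, 0, 0]

```text
time: 9.35
tool_pos: [0.618, 0.1108, 0.1138]
orientation: [[-0.178, 0.984, 0.0], [0.984, 0.178, -0.0], [-0.0, 0.0, -1.0]]
wrist_force: [-0.8, 1.2, -0.1]
grip_width: 0.0202
finger_force: 0.0
```

Request:
apply_moves:
  rows: [-0.06, 0, -0.005, 0, 0, 0, -0.13, 0, -0.005, 0, 0, 0, -0.2, 0, -0.005, 0, 0, 0, -0.27, 0, -0.005, 0, 0, 0, -0.34, 0, -0.005, 0, 0, 0, -0.41, 0, -0.005, 0, 0, 0, -0.48, 0, -0.005, 0, 0, 0, -0.55, 0, -0.005, 0, 0, 0, -0.62, 0, -0.005, 0, 0, 0, -0.69, 0, -0.005, 0, 0, 0, -0.75, 0, -0.005, 0, 0, 0, -0.8, 0, -0.005, 0, 0, 0]

```text
time: 10.85
tool_pos: [0.6464, -0.0472, 0.1144]
orientation: [[-0.178, 0.984, -0.0], [0.984, 0.178, -0.0], [-0.0, -0.0, -1.0]]
wrist_force: [0.4, 0.7, -0.1]
grip_width: 0.02
finger_force: 0.0
```

Request:
apply_moves:
  rows: [0, 0, -0.1, 0, 0, 0, 0, 0, -0.3, 0, 0, 0, 0.2, -0.1, -0.4, 0, 0, 0, 0.45, -0.25, -0.4, 0, 0, 0, 0.7, -0.37, -0.4, 0, 0, 0, 0.93, -0.37, -0.4, 0, 0, 0, 0.95, -0.37, -0.4, 0, 0, 0]

```text
time: 11.72
tool_pos: [0.5387, 0.1324, 0.1961]
orientation: [[-0.185, 0.983, 0.001], [0.983, 0.185, 0.002], [0.002, 0.002, -1.0]]
wrist_force: [0.2, -0.1, 0.1]
grip_width: 0.0203
finger_force: 0.0
```

```bash
python3 - <<'E'
from h import *
d=cam("top");e=cam("side")
cv2.imwrite("pics/t2.png",np.hstack([cv2.resize(d["img"][130:280,220:420],(400,300)),cv2.resize(e["img"][140:290,230:430],(400,300))]))
E
```

```text
(no output)
```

View pics/t2.png

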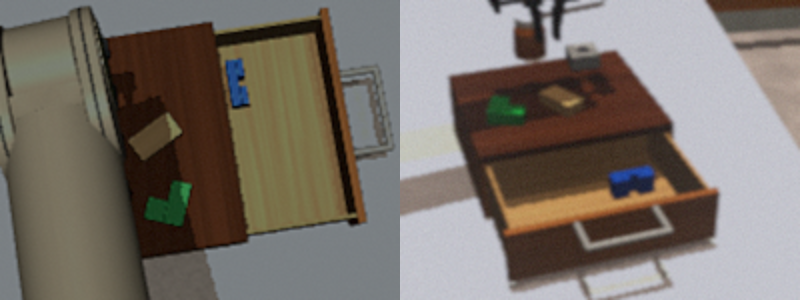

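The blue offcut is in the drawer (left panel (237,84)), and wood and green haven't moved. Wood next.

Request:
apply_moves:
  rows: [0, 0, 0.15, 0, 0, 0, 0, 0, 0.3, 0, 0, 0, 0, 0, 0.38, 0, 0, 0, 0, 0, 0.405, 0, 0, 0, -0.1, 0, 0.405, 0, 0, 0, -0.16, 0, 0.405, 0, 0, 0]

```text
time: 12.58
tool_pos: [0.5462, 0.0949, 0.1145]
orientation: [[-0.177, 0.984, 0.001], [0.984, 0.177, 0.0], [0.0, 0.001, -1.0]]
wrist_force: [0.1, -0.0, 0.0]
grip_width: 0.0198
finger_force: 0.2
```

Request:
apply_moves:
  rows: [-0.06, 0, 0, 0, 0, 0, -0.13, 0, 0, 0, 0, 0, -0.2, 0, 0, 0, 0, 0, -0.27, 0, 0, 0, 0, 0, -0.34, 0, 0, 0, 0, 0, -0.41, 0, 0, 0, 0, 0, -0.48, 0, 0, 0, 0, 0, -0.55, 0, 0, 0, 0, 0, -0.62, 0, 0, 0, 0, 0, -0.69, 0, 0, 0, 0, 0, -0.76, 0, 0, 0, 0, 0, -0.82, 0, 0, 0, 0, 0]

```text
time: 14.08
tool_pos: [0.5747, -0.0664, 0.1135]
orientation: [[-0.178, 0.984, 0.0], [0.984, 0.178, -0.0], [-0.0, 0.0, -1.0]]
wrist_force: [0.3, 0.4, -0.1]
grip_width: 0.02
finger_force: 0.0
```

Request:
apply_moves:
  rows: [0, 0, -0.1, 0, 0, 0, 0, 0, -0.3, 0, 0, 0, 0.2, -0.15, -0.4, 0, 0, 0, 0.45, -0.3, -0.4, 0, 0, 0, 0.7, -0.43, -0.4, 0, 0, 0, 0.93, -0.43, -0.4, 0, 0, 0, 0.95, -0.43, -0.4, 0, 0, 0]

```text
time: 14.95
tool_pos: [0.4553, 0.1094, 0.1938]
orientation: [[-0.184, 0.983, 0.0], [0.983, 0.184, 0.001], [0.001, 0.0, -1.0]]
wrist_force: [-0.4, -0.0, 0.3]
grip_width: 0.0198
finger_force: 0.0
```

```bash
python3 - <<'E'
from h import *
d=cam("top");e=cam("side")
cv2.imwrite("pics/t3.png",np.hstack([cv2.resize(d["img"][130:280,220:420],(400,300)),cv2.resize(e["img"][140:290,230:430],(400,300))]))
E
```

```text
(no output)
```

View pics/t3.png

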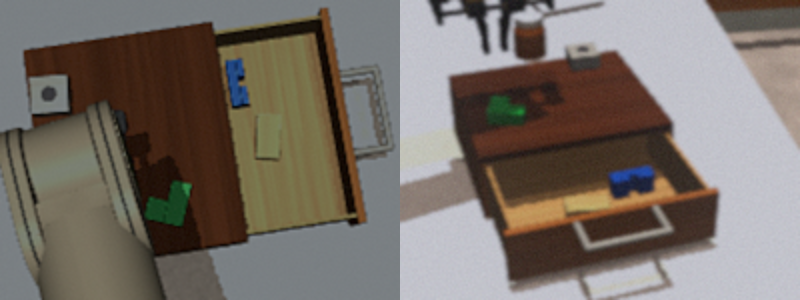

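Wood is in the drawer as well, lying flat at left panel (268,137). Green is last.

Request:
apply_moves:
  rows: [0, -0.03, 0.15, 0, 0, 0, 0, -0.035, 0.3, 0, 0, 0, 0, -0.035, 0.37, 0, 0, 0, 0, -0.035, 0.395, 0, 0, 0, -0.05, -0.035, 0.395, 0, 0, 0, -0.1, -0.035, 0.395, 0, 0, 0]

```text
time: 15.8
tool_pos: [0.4535, 0.0845, 0.1154]
orientation: [[-0.178, 0.984, 0.001], [0.984, 0.178, 0.0], [0.0, 0.001, -1.0]]
wrist_force: [0.4, -0.2, -0.0]
grip_width: 0.0201
finger_force: 0.1
```

Request:
apply_moves:
  rows: [-0.06, 0, 0, 0, 0, 0, -0.13, 0, 0, 0, 0, 0, -0.2, 0, 0, 0, 0, 0, -0.27, 0, 0, 0, 0, 0, -0.34, 0, 0, 0, 0, 0, -0.41, 0, 0, 0, 0, 0, -0.48, 0, 0, 0, 0, 0, -0.55, 0, 0, 0, 0, 0, -0.62, 0, 0, 0, 0, 0, -0.69, 0, 0, 0, 0, 0, -0.77, 0, 0, 0, 0, 0, -0.84, 0, 0, 0, 0, 0]

```text
time: 17.3
tool_pos: [0.4828, -0.0811, 0.1145]
orientation: [[-0.178, 0.984, -0.0], [0.984, 0.178, -0.0], [-0.0, -0.0, -1.0]]
wrist_force: [-0.2, -0.5, -1.0]
grip_width: 0.0199
finger_force: 0.0
```

Request:
apply_moves:
  rows: [0, 0, -0.1, 0, 0, 0, 0, 0, -0.3, 0, 0, 0, -0.2, 0.15, -0.4, 0, 0, 0, -0.45, 0.3, -0.4, 0, 0, 0, -0.7, 0.43, -0.4, 0, 0, 0, -0.95, 0.45, -0.4, 0, 0, 0, -1, 0.45, -0.4, 0, 0, 0, -1, 0.45, -0.4, 0, 0, 0]
  gripper: 1

```text
time: 18.3
tool_pos: [0.6066, -0.2615, 0.1941]
orientation: [[-0.177, 0.984, -0.001], [0.984, 0.177, -0.0], [0.0, -0.001, -1.0]]
wrist_force: [0.0, 0.8, -0.3]
grip_width: 0.0008
finger_force: 0.0
```

```bash
python3 - <<'E'
from h import *
d=cam("top");e=cam("side")
cv2.imwrite("pics/t4.png",np.hstack([cv2.resize(d["img"][130:280,220:420],(400,300)),cv2.resize(e["img"][140:290,230:430],(400,300))]))
E
```

```text
(no output)
```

View pics/t4.png

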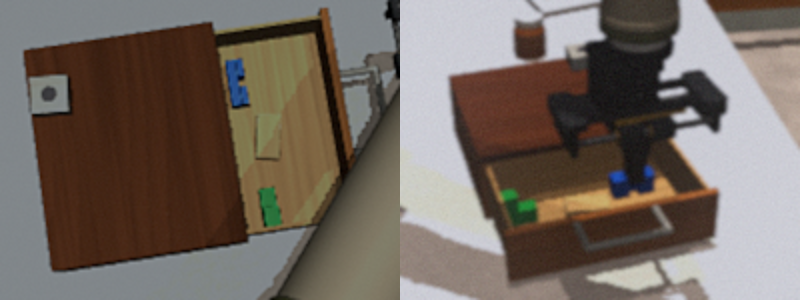

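All three offcuts lie in the drawer: blue (237,84), wood (268,137) and green (270,206) in the left panel. I'll close it by pushing the bar from outside.

Request:
apply_moves:
  rows: [-0.1, 0, 0, 0, 0, 0, -0.1, 0, 0.15, 0, 0, 0, -0.1, 0, 0.3, 0, 0, 0, -0.1, 0, 0.45, 0, 0, 0, -0.1, 0, 0.56, 0, 0, 0, -0.1, 0, 0.6, 0, 0, 0, -0.1, 0, 0.6, 0, 0, 0]

```text
time: 19.27
tool_pos: [0.6107, -0.2805, 0.0747]
orientation: [[-0.179, 0.984, -0.0], [0.984, 0.179, -0.0], [-0.0, -0.0, -1.0]]
wrist_force: [-0.1, 0.0, 0.5]
grip_width: 0.0006
finger_force: 0.0
```

Request:
apply_moves:
  rows: [0.06, 0, 0, 0, 0, 0, 0.12, 0, 0, 0, 0, 0, 0.18, 0, 0, 0, 0, 0, 0.24, 0, 0, 0, 0, 0, 0.3, 0, 0, 0, 0, 0, 0.36, 0, 0, 0, 0, 0, 0.42, 0, 0, 0, 0, 0, 0.48, 0, 0, 0, 0, 0, 0.54, 0, 0, 0, 0, 0, 0.6, 0, 0, 0, 0, 0, 0.66, 0, 0, 0, 0, 0, 0.72, 0, 0, 0, 0, 0]

```text
time: 20.78
tool_pos: [0.5847, -0.1379, 0.0745]
orientation: [[-0.179, 0.984, -0.0], [0.984, 0.179, 0.0], [0.0, -0.0, -1.0]]
wrist_force: [1.9, -2.8, 0.8]
grip_width: 0.0003
finger_force: 1.0
```

Request:
apply_moves:
  rows: [0.04, 0, 0, 0, 0, 0, 0.08, 0, 0, 0, 0, 0, 0.11, 0, 0, 0, 0, 0, 0.125, 0, 0, 0, 0, 0, 0.13, 0, 0, 0, 0, 0, 0.13, 0, 0, 0, 0, 0]

```text
time: 21.52
tool_pos: [0.5801, -0.113, 0.0744]
orientation: [[-0.178, 0.984, -0.0], [0.984, 0.178, 0.0], [0.0, -0.0, -1.0]]
wrist_force: [-0.4, 0.2, 0.3]
grip_width: 0.0005
finger_force: 0.2
```

Request:
apply_moves:
  rows: [0.01, 0, 0, 0, 0, 0, 0.01, 0, 0, 0, 0, 0]

```text
time: 21.78
tool_pos: [0.5798, -0.1114, 0.0745]
orientation: [[-0.178, 0.984, -0.0], [0.984, 0.178, -0.0], [-0.0, -0.0, -1.0]]
wrist_force: [0.6, -1.7, -1.0]
grip_width: 0.0007
finger_force: 1.1
```

Force is still at friction level, so I'll press on gently.

Request:
apply_moves:
  rows: [0.01, 0, 0, 0, 0, 0, 0.015, 0, 0, 0, 0, 0, 0.015, 0, 0, 0, 0, 0]

```text
time: 22.15
tool_pos: [0.5797, -0.111, 0.0746]
orientation: [[-0.176, 0.984, 0.002], [0.984, 0.176, -0.003], [-0.004, 0.001, -1.0]]
wrist_force: [4.2, -10.3, -4.9]
grip_width: 0.0006
finger_force: 5.4
```

Request:
apply_moves:
  rows: [0.01, 0, 0, 0, 0, 0, 0.015, 0, 0, 0, 0, 0, 0.015, 0, 0, 0, 0, 0]

```text
time: 22.52
tool_pos: [0.5796, -0.1109, 0.0748]
orientation: [[-0.174, 0.985, 0.003], [0.985, 0.174, -0.007], [-0.007, 0.002, -1.0]]
wrist_force: [7.9, -18.1, -8.5]
grip_width: 0.0004
finger_force: 9.7
```

The drawer has hit its stop and is shut. Backing off and rising clear.

Request:
apply_moves:
  rows: [-0.05, 0, 0, 0, 0, 0, -0.15, 0, 0, 0, 0, 0, -0.25, 0, 0, 0, 0, 0, -0.25, 0, -0.2, 0, 0, 0, -0.25, 0, -0.45, 0, 0, 0, -0.25, 0, -0.6, 0, 0, 0, -0.6, 0, -0.6, 0, 0, 0, -0.8, 0, -0.6, 0, 0, 0, -0.8, 0, -0.6, 0, 0, 0]

```text
time: 23.65
tool_pos: [0.6059, -0.2678, 0.1942]
orientation: [[-0.173, 0.985, -0.001], [0.985, 0.173, -0.002], [-0.002, -0.002, -1.0]]
wrist_force: [0.4, 0.8, -1.0]
grip_width: 0.0004
finger_force: 0.0
```

```bash
python3 - <<'E'
from h import *
d=cam("top");e=cam("side")
cv2.imwrite("pics/t5.png",np.hstack([cv2.resize(d["img"][130:280,220:420],(400,300)),cv2.resize(e["img"][140:290,230:430],(400,300))]))
E
```

```text
(no output)
```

View pics/t5.png

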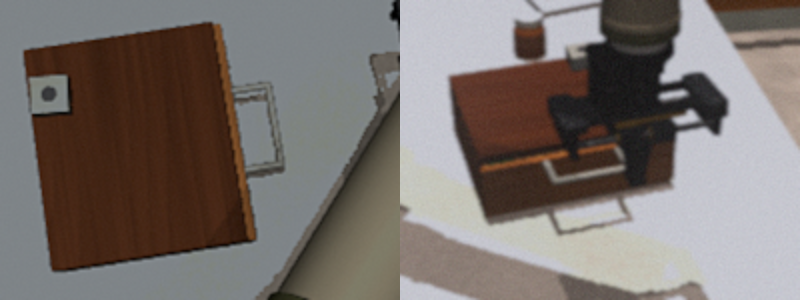

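The drawer is shut, with the panel tight against the front edge at left panel (235,130). The top is clear apart from the steel block at (49,94), and the jar is where it was.

```bash
python3 -c "
from bench import r
print(r.finish_job())"
```

```text
the job is handed in; nothing more can be done
None
```

I pulled the drawer wide open, swept the blue, green and wooden offcuts into it and pushed it shut to its stop; the job is handed in at about 24 s with no verdict shown, and the steel block, pliers and jar were never touched.

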